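Sort the toy nuts through the tilting bin

ROBOT

A 6-joint arm with a two-finger parallel gripper is mounted at the origin on the work surface. World frame = base frame: x ahead of the robot, y to its left, z up, the work surface at z = 0. Lengths are in mm, angles in rad, forces in N, time in s.
With the tool pointing down it reaches from about 350 to 725 mm from the base axis. Payload 4.3 kg.
Tool frame: the origin (TCP) lies midway between the tips of the shut fingers; the grasp point (between the pads) lies 19 mm behind it; z points along the fingers, y is the direction in which the jaws open and shut (so a half turn about z gives the same grasp; the last joint's range is limited). The gripper opens to 85 mm and grips with 20 to 120 N. Pads are 22 mm wide; open, the fingers measure 114 mm over their backs; the gripper's body (76 mm by 85 mm) begins 54 mm behind the grasp point. The pads swing forward as they close: fully open they stand 13 mm farther back than shut.
Start: joints at [1.165, 0.377, 0.081, 1.274, 0, 1.46], TCP at [167.622, 550.063, 231.329] pointing down, gripper open.
Joint ranges: [-2.72, 2.72], [-0.84, 1.66], [-1.02, 1.22], [-1.77, 2.12], [-1.37, 1.28], [-3.14, 3.14]. Speed limits (rad/s): [2.57, 2.57, 3.14, 3.14, 3.14, 3.14].

INTERFACE

Orientations are given as [roll, pitch, yaw] about the fixed x, y, z axes, in that order (R = Rz(yaw) Ry(pitch) Rx(roll)).
In Python, from bench import env, capture gives the robot as it stands. The module is installed in compiled form; this text tells all that it offers.
- The arm moves only by the tool apply_moves, never from a script. Its argument "series" is a list of rows, each an object with "twist": the turn, a rotation vector about the tool's x, y, z in degrees, a list of three; "travel": the shift along the tool's x, y, z in mm, a list of three; "jaw": the opening, from -1 (shut) to 1 (fully open). A call has 1 to 10 rows; each row is the pose to reach, as a shift and turn from the pose measured when the call began, along the tool's axes at that moment; what a row does not reach only later rows make up. A row lasts 1/10 s, in which the tool goes at most 50 mm and 8.59 degrees, less where a joint would pass 70% of its speed; a pose out of reach is approached as far as the arm can. A call with a gripper value outside its range is refused whole. The fingers move at their own pace and stop on an object; "grip_force" is the grip in N (left out, the last holds). Time passes only in rows, so rows that repeat a pose let the fingers close. It gives the time, the measured TCP pose, the force and the opening at its end, in the units of the state.
- env.get_state(): the state, without advancing time (a new reading comes with each control period).
- capture(name): name is "side" or "top" or "wrist"; returns a dict with "pixels" (384x512x3 uint8, red, green, blue), "K" (3x3 intrinsics, pixels), "eye" and "orientation" of the camera in the world; the wrist camera has in their place "mount" (4x4, takes a point from camera to tool coordinates, whose origin is the TCP and whose axes are the flange's). Camera axes: x right, y down, z forward; pixel columns grow to the right and rows downward; lengths in mm; the calibration is good to about 2 mm. A picture is of the moment at which its call begins: read the wrist's pose just before it. There is no depth.
- env.job_done(): hands the job in, once; it reports no verdict.
The state is a dict: "time": time; "joints": joint angles; "joint_vel": joint speeds; "joint_efforts": joint torques, N m; "tcp_pos": TCP position; "tcp_rot": TCP orientation; "contact_force": force on the tool from outside, world axes, zero at the start; "wrist_torque": the same for the moment, N m; "width": opening from 0.0 (shut) to 1.0 (fully open).
Only numpy, scipy, OpenCV 4.12 (cv2) and the standard library are available. Lean on these libraries where they do the work, as an engineer would, in place of code of your own. Each camera call takes 0.05 s, during which the arm holds its last target. There are 200 camera calls.

TASK

First slide the loose plywood tray up under the tilting bin until its back wall sits flush against the bin's stand, centred on it. Then put every wooden hexagon nut into the tilting bin, and once all of them are in it swing the lever all the way to its stop to tip them out into the tray and let it spring fully back. Finish with all the nuts in the tray and the tray still flush; leave the toy bolts, the tea cup and the small cardboard box where they are.

Things in the scene. Friction and masses are not known exactly. Their poses are not given: they have to be found in the camera images.
- rig: Fixed birch stand. Origin on the work surface straight below the bin's tilt axis, mid bin width. x along the tilt axis (away from the robot at yaw 0), y back under the bin to the peg board, z up. The tray butts on its upright front face, the plane y = +0.012, 70 mm high for x within 75 mm, 12 mm high out to x = -160 and +140 mm. Peg board and hung tools fill y > 0.21, 150 to 400 mm up.
- bin_floor (a point): Centre of the floor of the open-fronted birch tilting bin, inside 150 (x) by 130 mm (y), side and back walls 50 high, 6 thick. x along the tilt axis, y to the back wall, z square to the floor. The open front edge (y = -65 mm) is the tilt axis, 105 mm above the work surface. At rest the floor leans back 0.12 rad, so pieces stay in; tipped, they slide out over the front edge.
- bin (a joint): Tilt of bin and lever, which are one piece, in rad: 0 at home, 1.2 at the stop, where the floor slopes 1.08 rad down to the front. A spring and the bin's weight push it back to 0 (0.3 to 0.4 Nm throughout when empty, a little more when loaded; damped, 0.2 Nm s).
- lever_pivot (a point): Point on the tilt axis at the foot of the lever, 105 mm above the work surface, 130 mm to the -x side of the bin's middle (49 mm outside its side wall).
- lever_knob (a point): Centre of the dark wooden ball knob (30 mm diameter) at the end of the lever, a 14 mm thick steel rod, 125 mm from lever_pivot. At home the lever leans 0.55 rad from vertical towards the rig's +y; its stop is 0.65 rad past vertical towards the rig's -y. It can be pushed from its +y side at knob height.
- tray: Loose plywood tray, 190 mm (x) by 150 mm (y) by 45 mm high, walls and floor 10 mm thick, about 0.5 kg. Origin under its centre. Its +y wall is the back wall that goes against the stand; starts 25 to 55 mm short of it, a little askew.
- tray_corner_near (a point): Bottom outer corner of the tray at its back wall, -x end (tray x = -95 mm, y = +75 mm).
- tray_corner_far (a point): Bottom outer corner of the tray at its back wall, +x end (tray x = +95 mm, y = +75 mm).
- nut0: Wooden toy hexagon nut, 36 mm across flats (flats face the +-x directions and every 60 degrees from them; 42 mm across corners), 20 mm thick along z, about 30 g. Origin at its centre. Starts flat on the work surface; may be absent.
- nut1: Wooden toy hexagon nut, 36 mm across flats (flats face the +-x directions and every 60 degrees from them; 42 mm across corners), 20 mm thick along z, about 30 g. Origin at its centre. Starts flat on the work surface; may be absent.
- nut2: Wooden toy hexagon nut, 36 mm across flats (flats face the +-x directions and every 60 degrees from them; 42 mm across corners), 20 mm thick along z, about 30 g. Origin at its centre. Starts flat on the work surface; may be absent.
- nut3: Wooden toy hexagon nut, 36 mm across flats (flats face the +-x directions and every 60 degrees from them; 42 mm across corners), 20 mm thick along z, about 30 g. Origin at its centre. Starts flat on the work surface; may be absent.
- nut4: Wooden toy hexagon nut, 36 mm across flats (flats face the +-x directions and every 60 degrees from them; 42 mm across corners), 20 mm thick along z, about 30 g. Origin at its centre. Starts flat on the work surface; may be absent.
- nut5: Wooden toy hexagon nut, 36 mm across flats (flats face the +-x directions and every 60 degrees from them; 42 mm across corners), 20 mm thick along z, about 30 g. Origin at its centre. Starts flat on the work surface; may be absent.
- bolt0: Wooden toy bolt standing on its 42 mm head, 66 mm tall. Origin under its centre. Leave it.
- bolt1: The other wooden toy bolt, the same. Leave it.
- teacup: Ceramic tea cup, 68 mm wide, 75 mm tall. Origin under its centre. Leave it.
- toybox: Small closed cardboard box, 60 by 90 by 35 mm. Origin under its centre. Leave it.
- tray_in (a point): Centre of the tray's inner floor (170 by 130 mm inside), 10 mm above its underside; axes as the tray's.
There are look-alikes about, which are no part of the job. What is shaped like the nut3 but orange, pink or red is not meant.

How it is judged:
By the outcome, as a careful person would: the job done as asked, in the order asked, and still so for the second after the job is handed in, with the robot touching nothing.
Of nut0, nut1, nut2, nut3, nut4, nut5 only 4 to 6 are there at a start; the rules pass over those that are not, and their reading is None.
At some moment in a run one of nut0, nut1, nut2, nut3, nut4, nut5 may be knocked a few centimetres aside while the robot is not near it.
Once in a run the grip may slacken for a moment while it holds something.
It also fails if it takes over 210 s, if anything falls off the work surface, if the arm or the gripper's body presses on something with over 40 N, if the wrist force passes 120 N, or if a joint passes its speed limit or range.

## Working session

There is one attempt and no reset: what is moved stays moved. The work goes in short steps, Python scripts to look and compute and a tool call to move; the robot and the scene stay as the last step left them, time stands still between calls to the robot, and variables do not carry over. Pictures are saved under pics/ and viewed, about 12 in all and at most 16, crops included, and the job is handed in when it is done.

Besides the shell and the picture viewer there is one more tool, called after "Call:" as name(argument=value, ...) on one line, values as JSON. apply_moves: Moves the arm, as the interface text tells. Its arguments: {"type":"object","properties":{"series":{"type":"array"},"grip_force":{"type":"number"}},"required":["series"]}

```bash
mkdir -p pics; ls; cat > h.py <<'E'
import numpy as np, cv2, json
from bench import env, capture
from scipy.spatial.transform import Rotation as R
def shot(name, fn):
    s=env.get_state(); c=capture(name); cv2.imwrite('pics/'+fn, c['pixels'][:,:,::-1])
    K=np.array(c['K'])
    if 'mount' in c:
        T=np.eye(4);T[:3,:3]=R.from_euler('xyz',s['tcp_rot']).as_matrix() ;T[:3,3]=s['tcp_pos']
        W=T@np.array(c['mount'])
    else:
        o=np.array(c['orientation']); W=np.eye(4); W[:3,3]=c['eye']
        W[:3,:3]=o if o.shape==(3,3) else R.from_euler('xyz',o).as_matrix()
    np.savez('pics/'+fn+'.npz',K=K,W=W); return c
def px2w(fn,uv,z):
    d=np.load('pics/'+fn+'.npz');K,W=d['K'],d['W']
    uv=np.atleast_2d(uv).astype(float)
    r=(W[:3,:3]@np.linalg.inv(K)@np.c_[uv,np.ones(len(uv))].T).T
    e=W[:3,3]; t=(z-e[2])/r[:,2]; return e+t[:,None]*r
def w2px(fn,p):
    d=np.load('pics/'+fn+'.npz');K,W=d['K'],d['W']
    q=(np.atleast_2d(p)-W[:3,3])@W[:3,:3]; q=q@K.T; return q[:,:2]/q[:,2:]
E
python3 - <<'E'
from h import *
s=env.get_state(); print(s)
for n in ('side','top'):
    c=shot(n,n+'0.png'); print(n,c['K'],c['eye'],c['orientation'])
    
im=[cv2.imread(f'pics/{n}0.png') for n in('side','top')]
cv2.imwrite('pics/side0b.png',cv2.resize(im[0],(800,600),interpolation=cv2.INTER_CUBIC))
cv2.imwrite('pics/top0b.png',cv2.resize(im[1],(800,600),interpolation=cv2.INTER_CUBIC))
E
```

```text
pics
{'time': 0.0, 'joints': array([ 1.16472065e+00,  3.78078489e-01,  7.96151707e-02,  1.27442219e+00,
       -2.05021866e-05,  1.46049586e+00]), 'joint_vel': array([ 0.00036526, -0.00047805, -0.00073143, -0.00038772, -0.00114688,
       -0.00014352]), 'joint_efforts': array([ 7.42012508e-04, -4.63605309e+01,  2.69877809e+01,  2.09068885e-02,
       -1.10378553e-04, -9.14194203e-06]), 'tcp_pos': array([167.33501172, 549.40930783, 230.34794019]), 'tcp_rot': array([-3.13951391e+00, -2.09592710e-04,  2.84581725e+00]), 'contact_force': array([ 0.98571558, -0.27235851, -0.48134727]), 'wrist_torque': array([ 0.03851306, -0.01837014,  0.00232332]), 'width': 0.9986885108785069}
side [[468.60866386   0.         250.73518046]
 [  0.         468.60866386 192.63245369]
 [  0.           0.           1.        ]] [ -32.76645221 -988.9830448   818.63743378] [-2.11407196 -0.02072024 -0.57237841]
top [[488.36726511   0.         248.94071077]
 [  0.         488.36726511 186.69312464]
 [  0.           0.           1.        ]] [ 475.88008652  -47.02319314 1580.30085404] [-3.06539828 -0.00591321 -1.56852246]
```

View pics/side0b.png

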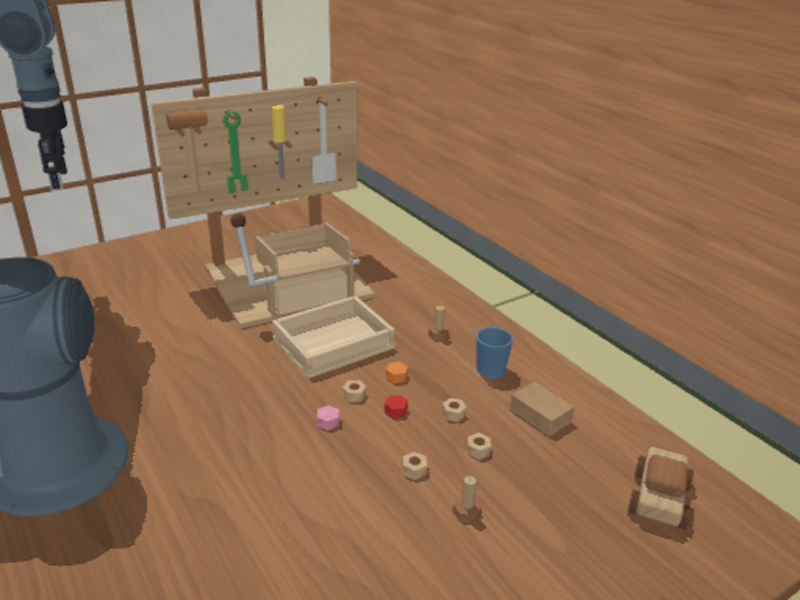

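View pics/top0b.png

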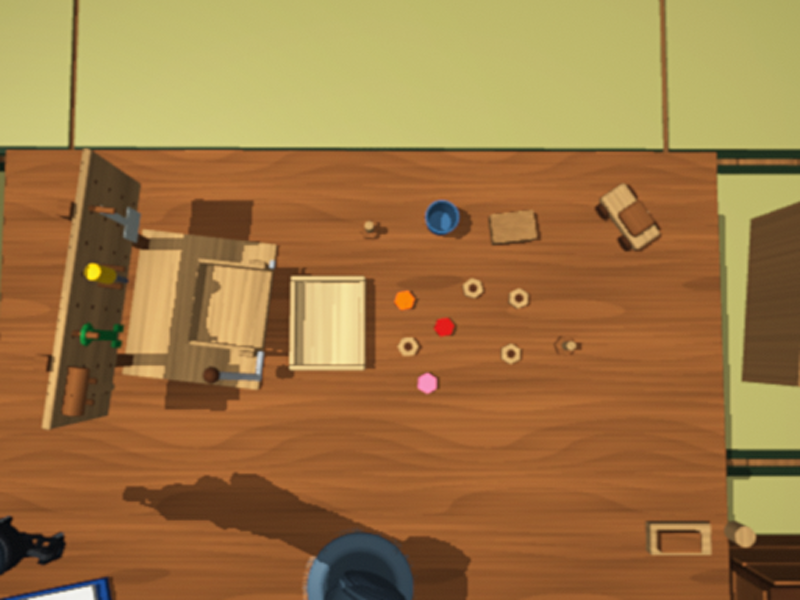

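The top view (800×600 scale) shows four wooden nuts at (473,288), (518,298), (408,347) and (511,354). The orange (404,300), red (445,327) and pink (428,383) pieces are look-alikes. The tray is around (328,323) and the rig around (200,320). Next I'll measure these.

```bash
python3 - <<'E'
from h import *
f=1.5625
def p(uv,z): return np.round(px2w('top0.png',np.array(uv)/f,z)[0],0)
for n,uv in dict(nA=(473,288),nB=(518,298),nC=(408,347),nD=(511,354),orange=(404,300),red=(445,327),pink=(428,383)).items(): print(n,p(uv,20))
print('bolts',p((370,228),60),p((570,345),60),'cup',p((443,217),75),'box',p((513,227),35))
print('tray top corners',[p(u,45) for u in((291,277),(365,277),(365,369),(290,369))])
print('knob',p((211,375),211),'binfront',p((271,267),105),p((262,345),105))
im=cv2.imread('pics/top0.png')
a=cv2.resize(im[140:260,75:255],None,fx=4.4,fy=4.4,interpolation=cv2.INTER_CUBIC); cv2.imwrite('pics/rigc.png',a); print(a.shape)
E
```

```text
nA [ 603. -228.   20.]
nB [ 583. -321.   20.]
nC [482. -95.  20.]
nD [ 468. -305.   20.]
orange [578. -87.  20.]
red [ 523. -171.   20.]
pink [ 409. -136.   20.]
bolts [720. -17.  60.] [ 487. -416.   60.] cup [ 741. -163.   75.] box [ 727. -309.   35.]
tray top corners [array([622., 142.,  45.]), array([623.,  -7.,  45.]), array([438.,  -8.,  45.]), array([437., 142.,  45.])]
knob [431. 262. 211.] binfront [636. 174. 105.] [485. 189. 105.]
(528, 792, 3)
```

View pics/rigc.png

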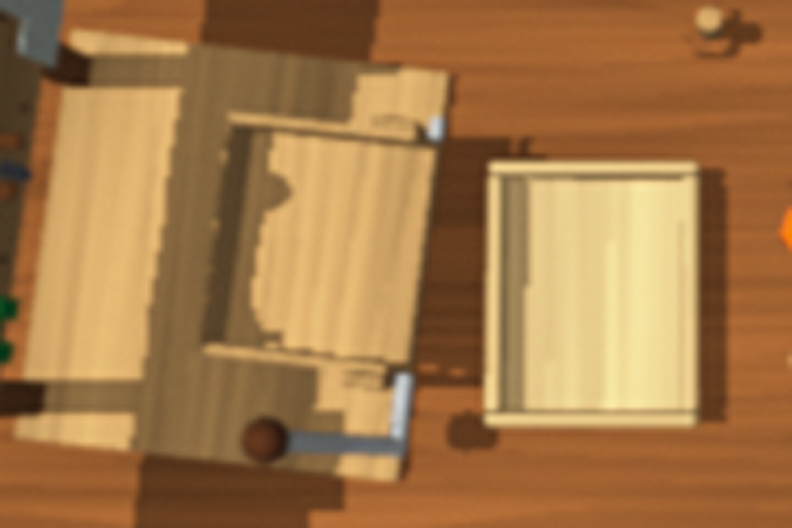

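The crop shows the stand's front corners at (452,72) and (403,482), the tilt edge from (440,147) to (411,365), the tray from (487,162) to (697,425), and the knob at (265,440).

```bash
python3 - <<'E'
from h import *
def p(uv,z): return px2w('top0.png',np.array(uv)/4.4+np.array([75,140])-0.39,z)[0]
a=p((451,72),12);b=p((403,481),12);print('base corners',a,b,np.linalg.norm(a-b))
ax=(a-b)/np.linalg.norm(a-b);yaw=np.arctan2(ax[1],ax[0]);print('yaw',yaw)
c=(a*160+b*140)/300  # x=0,y=12
yv=np.array([-np.sin(yaw),np.cos(yaw)])
o=c[:2]-12*yv;print('rig origin',o)
e1=p((440,147),105);e2=p((411,365),105);print('edge',e1,e2,np.linalg.norm(e1-e2),(e1+e2)/2,np.arctan2(*(e1-e2)[1::-1]))
xv=np.array([np.cos(yaw),np.sin(yaw)])
k=o-130*xv+125*np.sin(.55)*yv; print('knob pred',k,105+125*np.cos(.55),'meas',p((265,440),211))
for n,uv in dict(bf=(487,162),ff=(697,162),fn=(697,426),bn=(486,426)).items(): print(n,p(uv,45))
# check in side view
P=lambda x,y,z:[*(o+x*xv+y*yv),z]
print(w2px('side0.png',[P(-130,65.3,211.6),P(-75,0,105),P(75,0,105),P(-160,12,12),P(140,12,12)])*1.5625)
E
```

```text
base corners [694.6153079  176.46401245  12.        ] [396.02255247 207.1781369   12.        ] 300.1682711980795
yaw -0.10250242166968523
rig origin [554.04414577 178.86025583]
edge [629.51517114 170.08701237 105.        ] [479.58249476 187.8315288  105.        ] 150.97905586047514 [554.54883295 178.95927059 105.        ] -0.11780192862201296
knob pred [431.41185361 257.15521877] 211.5655652574382 meas [431.75976294 262.58030063 211.        ]
bf [625.04921201 145.08986003  45.        ]
ff [625.47844122  -5.48976348  45.        ]
fn [436.9503496  -6.3862391  45.       ]
bn [436.63194429 143.50351144  45.        ]
[[238.77681831 220.18790349]
 [280.23903568 277.18699588]
 [349.49794214 262.24746129]
 [240.69950842 323.54084802]
 [374.95780806 291.75083289]]
```

Call:
apply_moves(series=[{"twist": [0,0,0],"travel": [-40,-40,-70],"jaw": 0},{"twist": [0,0,0],"travel": [-80,-80,-70],"jaw": 0},{"twist": [0,0,0],"travel": [-120,-118,-70],"jaw": 0},{"twist": [0,0,-4],"travel": [-155,-152,-70],"jaw": 0},{"twist": [0,0,-8],"travel": [-190,-186,-70],"jaw": 0},{"twist": [0,0,-12],"travel": [-225,-220,-70],"jaw": 0},{"twist": [0,0,-17],"travel": [-250,-240,-70],"jaw": 0},{"twist": [0,0,-17],"travel": [-285,-265,-60],"jaw": 0},{"twist": [0,0,-17],"travel": [-320,-290,-40],"jaw": 0},{"twist": [0,0,-17],"travel": [-355,-315,-20],"jaw": 0}])

```text
time: 1.1
tcp_pos: [412.3, 148.1, 253.8]
tcp_rot: [-3.14, 0.001, -3.141]
contact_force: [0.6, 1.2, 0.4]
width: 0.498
```

Call:
apply_moves(series=[{"twist": [0,0,0],"travel": [0,0,0],"jaw": 0}])

```text
time: 1.2
tcp_pos: [413.3, 144.1, 250.9]
tcp_rot: [-3.138, -0.003, 3.135]
contact_force: [-0.4, 0.8, 0.0]
width: 0.496
```

Call:
apply_moves(series=[{"twist": [0,0,0],"travel": [-25,-40,-10],"jaw": 0},{"twist": [0,0,0],"travel": [-50,-85,-20],"jaw": 0},{"twist": [0,0,0],"travel": [-75,-130,-30],"jaw": 0},{"twist": [0,0,0],"travel": [-95,-170,-40],"jaw": 0},{"twist": [0,0,0],"travel": [-112,-204,-50],"jaw": 0},{"twist": [0,0,0],"travel": [-112,-204,-50],"jaw": 0},{"twist": [0,0,0],"travel": [-112,-204,-50],"jaw": 0}])

```text
time: 1.9
tcp_pos: [524.0, -60.5, 301.1]
tcp_rot: [-3.139, -0.003, 3.134]
contact_force: [-0.0, 0.8, 0.1]
width: 0.503
```

```bash
python3 - <<'E'
from h import *
s=env.get_state();print(s['tcp_pos'],s['tcp_rot'])
c=shot('wrist','w1.png');print(c['K'],c['mount'])
im=cv2.imread('pics/w1.png');cv2.imwrite('pics/w1b.png',cv2.resize(im,(800,600),interpolation=cv2.INTER_CUBIC))
P=[[531,-6,45],[482,-95,20],[603,-228,20]]
print(w2px('w1.png',P)*1.5625)
E
```

```text
[523.98282182 -60.50200629 301.10318394] [-3.1387684  -0.00346602  3.13359572]
[[312.8593418    0.         257.29223132]
 [  0.         312.8593418  189.16933323]
 [  0.           0.           1.        ]] [[-1.13547763e-04 -9.48618636e-01 -3.16421666e-01  8.15108784e+01]
 [ 9.99999619e-01  1.66275317e-04 -8.57335682e-04  7.43952201e-01]
 [ 8.65897718e-04 -3.16421643e-01  9.48618255e-01 -1.42439487e+02]
 [ 0.00000000e+00  0.00000000e+00  0.00000000e+00  1.00000000e+00]]
[[468.10928229 245.44823376]
 [361.48005861 183.16827114]
 [222.67468456 317.52404641]]
```

View pics/w1b.png

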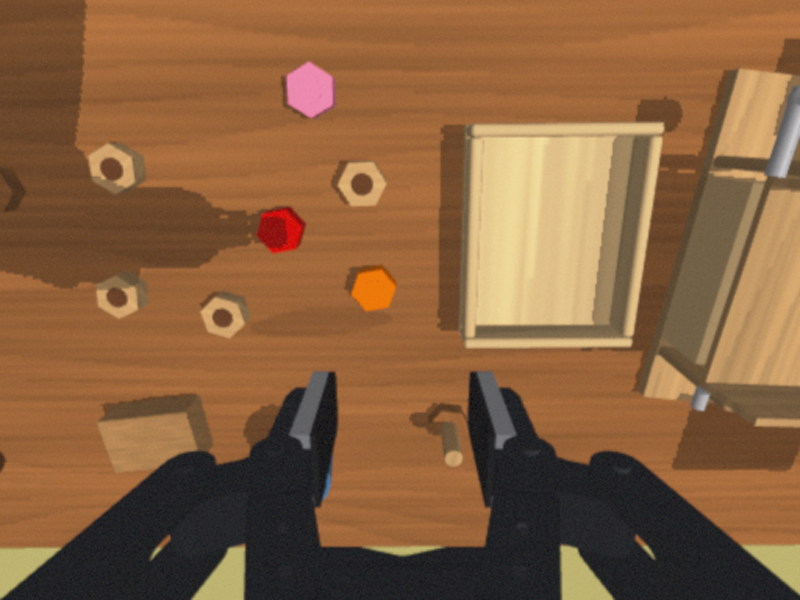

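The wrist view shows four wooden nuts at (361,184), (115,167), (120,296) and (222,316), with the look-alikes pink (309,90), red (281,230) and orange (373,289). The tray's front wall runs from (470,126) to (464,346), matching the top-camera estimate. I'll fit the hexagons and the wall.

```bash
cat >> h.py <<'E'
def hexfit(fn,guess,z=20,win=45,flats=36):
    """fit top-face hexagon (x,y,theta of flat normal, mod 60deg) near guess in rectified image at height z, 0.5mm/px"""
    im=cv2.imread('pics/'+fn); n=int(win*4)+1
    g=np.linspace(-win,win,n); X,Y=np.meshgrid(guess[0]+g,guess[1]+g,indexing='ij')
    uv=w2px(fn,np.c_[X.ravel(),Y.ravel(),np.full(X.size,z)]).astype(np.float32).reshape(n,n,2)
    r=cv2.remap(im,uv[...,0],uv[...,1],cv2.INTER_LINEAR)
    hsv=cv2.cvtColor(r,cv2.COLOR_BGR2HSV); m=((hsv[...,1]<130)&(hsv[...,2]>90)).astype(np.float32)
    def msk(a,s):
        k=int(flats*2.0*1.5)|1; c=np.arange(k)-k//2; A,B=np.meshgrid(c*.5,c*.5,indexing='ij')
        d=np.max([np.abs(A*np.cos(a+i*np.pi/3)+B*np.sin(a+i*np.pi/3)) for i in range(3)],0)
        rr=np.hypot(A,B); return np.where((d<=s/2)&(rr>9),1.,0.)-np.where((d>s/2)&(d<s/2+5),1.,0.)
    best=None
    for a in np.radians(np.arange(0,60,2.5)):
        k=msk(a,flats); q=cv2.filter2D(m,-1,k,borderType=cv2.BORDER_CONSTANT); i=np.unravel_index(q.argmax(),q.shape)
        sc=q[i]/(k>0).sum()
        if best is None or sc>best[0]: best=(sc,guess[0]+g[i[0]],guess[1]+g[i[1]],np.degrees(a))
    return np.round(best,2)
def rel(x,y,z,yaw):
    s=env.get_state(); T=R.from_euler('xyz',s['tcp_rot']); G=R.from_euler('xyz',[np.pi,0,yaw])
    print('now',np.round(s['tcp_pos'],1),np.round(s['tcp_rot'],3),'travel',np.round(T.inv().apply(np.array([x,y,z])-s['tcp_pos']),0),'twist',np.round((T.inv()*G).as_rotvec(degrees=True),1))
E
python3 - <<'E'
from h import *
for n,g in dict(nA=(603,-228),nB=(583,-321),nC=(482,-95),nD=(468,-305)).items(): print(n,hexfit('w1.png',g),hexfit('top0.png',g))
f=1.5625
print('tray',[np.round(px2w('w1.png',np.array(u)/f,45)[0],1) for u in((470,126),(464,346),(631,346),(663,124))])
rel(531,-1,70,np.pi+.005)
E
```

```text
nA [   0.7  602.  -228.5   42.5] [ 3.300e-01  6.025e+02 -2.270e+02  1.500e+01]
nB [   0.69  581.5  -322.5    25.  ] [ 2.90e-01  5.81e+02 -3.21e+02  1.50e+01]
nC [  0.92 482.   -95.     2.5 ] [ 3.50e-01  4.82e+02 -9.35e+01  1.50e+01]
nD [   0.67  468.5  -305.     30.  ] [ 3.300e-01  4.685e+02 -3.040e+02  1.500e+01]
tray [array([437.2,  -7.8,  45. ]), array([622. ,  -6.5,  45. ]), array([623. , 141.6,  45. ]), array([437. , 140.4,  45. ])]
now [523.5 -59.7 301. ] [-3.139 -0.004  3.135] travel [ -8.  59. 231.] twist [-0.2 -0.2 -0.7]
```

Call:
apply_moves(series=[{"twist": [0,0,0],"travel": [-2,20,45],"jaw": 0},{"twist": [0,0,0],"travel": [-4,40,90],"jaw": 0},{"twist": [0,0,-0.5],"travel": [-7,58,135],"jaw": 0},{"twist": [0,0,-0.5],"travel": [-7,58,175],"jaw": 0},{"twist": [0,0,-0.5],"travel": [-7,58,215],"jaw": 0},{"twist": [0,0,-0.5],"travel": [-7,58,250],"jaw": 0},{"twist": [0,0,-0.5],"travel": [-7,58,270],"jaw": 0},{"twist": [0,0,-0.5],"travel": [-7,58,281],"jaw": 0},{"twist": [0,0,-0.5],"travel": [-7,58,281],"jaw": 0}])

```text
time: 2.85
tcp_pos: [527.7, -1.0, 18.7]
tcp_rot: [-3.14, -0.007, -3.138]
contact_force: [0.2, -0.1, 0.3]
width: 0.5
```

Call:
apply_moves(series=[{"twist": [0,0,0],"travel": [0,0,0],"jaw": -0.5},{"twist": [0,0,0],"travel": [0,0,0],"jaw": -1},{"twist": [0,0,0],"travel": [0,0,0],"jaw": -1},{"twist": [0,0,0],"travel": [0,0,0],"jaw": -1},{"twist": [0,0,0],"travel": [0,0,0],"jaw": -1}], grip_force=30)

```text
time: 3.35
tcp_pos: [528.8, -1.2, 20.1]
tcp_rot: [-3.139, -0.005, -3.138]
contact_force: [-1.4, -0.5, 5.6]
width: 0.113
```

```bash
python3 - <<'E'
from h import *
s=env.get_state();print(s['width'],s['contact_force'],s['time'])
# grip on tray: wall centre at tray (0,-70); target tray centre rig(0,-63), grip at rig (0,-133)
yaw=-.105; o=np.array([554.2,179]); yv=np.array([-np.sin(yaw),np.cos(yaw)])
for d in (-12,0,3): p=o+(-133+d)*yv; print(d,p); rel(*p,20,np.pi+yaw)
E
```

```text
0.11333743221975373 [-1.36818211 -0.47704051  5.63220561] 3.35
-12 [539.00296052  34.7985784 ]
now [528.8  -1.2  20.1] [-3.139 -0.005 -3.138] travel [-10.  36.  -0.] twist [-0.1 -0.3  6.2]
0 [540.26064655  46.73248915]
now [528.8  -1.2  20.1] [-3.139 -0.005 -3.138] travel [-12.  48.  -0.] twist [-0.1 -0.3  6.2]
3 [540.57506805  49.71596684]
now [528.8  -1.2  20.1] [-3.139 -0.005 -3.138] travel [-12.  51.  -0.] twist [-0.1 -0.3  6.2]
```

Call:
apply_moves(series=[{"twist": [0,0,1.2],"travel": [-2,8,0],"jaw": -1},{"twist": [0,0,2.5],"travel": [-4,16,0],"jaw": -1},{"twist": [0,0,4],"travel": [-7,24,0],"jaw": -1},{"twist": [0,0,5.5],"travel": [-9,32,0],"jaw": -1},{"twist": [0,0,6.2],"travel": [-10,37,0],"jaw": -1},{"twist": [0,0,6.2],"travel": [-11,41,0],"jaw": -1},{"twist": [0,0,6.2],"travel": [-11,44,0],"jaw": -1},{"twist": [0,0,6.2],"travel": [-11,46,0],"jaw": -1},{"twist": [0,0,6.2],"travel": [-11,48,0],"jaw": -1},{"twist": [0,0,6.2],"travel": [-11,48,0],"jaw": -1}])

```text
time: 4.35
tcp_pos: [540.0, 47.0, 20.1]
tcp_rot: [-3.139, -0.004, 3.037]
contact_force: [0.5, -1.7, 1.1]
width: 0.108
```

Call:
apply_moves(series=[{"twist": [0,0,0],"travel": [0,1,0],"jaw": -1},{"twist": [0,0,0],"travel": [0,2,0],"jaw": -1},{"twist": [0,0,0],"travel": [0,3,0],"jaw": -1},{"twist": [0,0,0],"travel": [0,3,0],"jaw": -1}])

```text
time: 4.75
tcp_pos: [539.6, 48.2, 20.1]
tcp_rot: [-3.135, -0.005, 3.036]
contact_force: [-2.8, -8.9, 2.7]
width: 0.113
```

Call:
apply_moves(series=[{"twist": [0,0,0],"travel": [0,2,0],"jaw": -1},{"twist": [0,0,0],"travel": [0,4,0],"jaw": -1},{"twist": [0,0,0],"travel": [0,4,0],"jaw": -1}])

```text
time: 5.05
tcp_pos: [539.1, 48.4, 20.1]
tcp_rot: [-3.127, -0.006, 3.033]
contact_force: [-2.7, -14.5, 2.8]
width: 0.114
```

```bash
python3 - <<'E'
from h import *
s=env.get_state();print(s['contact_force'],s['wrist_torque'])
c=shot('top','t1.png');shot('side','s1.png')
a=cv2.imread('pics/t1.png')[130:260,110:260];b=cv2.imread('pics/s1.png')[150:260,120:270]
a=cv2.resize(a,(400*1,347),interpolation=cv2.INTER_CUBIC);b=cv2.resize(b,(400,293),interpolation=cv2.INTER_CUBIC)
a=cv2.resize(cv2.imread('pics/t1.png')[140:250,130:250],None,fx=4,fy=4,interpolation=cv2.INTER_CUBIC)
b=cv2.resize(cv2.imread('pics/s1.png')[150:250,160:260],None,fx=4,fy=4,interpolation=cv2.INTER_CUBIC)
o=np.zeros((440,880,3),np.uint8);o[:440,:480]=a;o[:400,480:]=b;cv2.imwrite('pics/m1.png',o[:,:800+80][:, :800])
E
```

```text
[ -2.68872534 -14.49147771   2.75104684] [-2.17295558  0.44114017 -0.07167592]
```

View pics/m1.png

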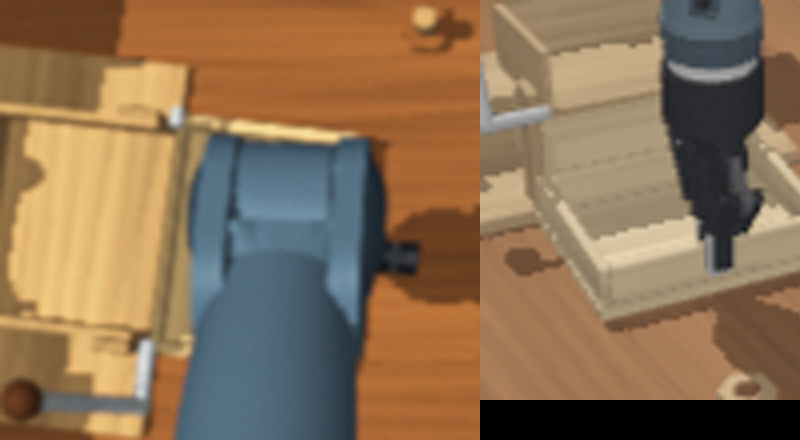

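The tray sits flush against the stand, with the force rising to 14 N. I'll release it and retreat.

Call:
apply_moves(series=[{"twist": [0,0,0],"travel": [0,0,0],"jaw": -1},{"twist": [0,0,0],"travel": [0,0,0],"jaw": -0.5},{"twist": [0,0,0],"travel": [0,0,0],"jaw": -0.3},{"twist": [0,0,0],"travel": [0,0,0],"jaw": -0.3},{"twist": [0,0,0],"travel": [0,0,-30],"jaw": -0.3},{"twist": [0,0,0],"travel": [0,0,-75],"jaw": 0},{"twist": [0,0,-8],"travel": [10,-25,-120],"jaw": 0.4},{"twist": [0,0,-16],"travel": [20,-60,-150],"jaw": 0.4},{"twist": [0,0,-24],"travel": [30,-95,-170],"jaw": 0.4},{"twist": [0,0,-32],"travel": [40,-125,-180],"jaw": 0.4}])

```text
time: 6.15
tcp_pos: [488.0, -70.3, 204.8]
tcp_rot: [-3.13, -0.009, -2.685]
contact_force: [0.4, 0.8, 0.1]
width: 0.701
```

```bash
python3 - <<'E'
from h import *
rel(482,-95,150,np.radians(272.5))
E
```

```text
now [488.  -70.3 204.8] [-3.13  -0.009 -2.685] travel [ 16. -19.  55.] twist [ -0.3  -0.9 -66.3]
```

Call:
apply_moves(series=[{"twist": [0,0,-8.3],"travel": [3,-4,10],"jaw": 0.4},{"twist": [0,-0.3,-16.6],"travel": [6,-8,20],"jaw": 0.4},{"twist": [0,-0.5,-24.9],"travel": [9,-12,30],"jaw": 0.4},{"twist": [0,-0.7,-33.2],"travel": [12,-16,40],"jaw": 0.4},{"twist": [-0.3,-0.9,-41.5],"travel": [16,-19,50],"jaw": 0.4},{"twist": [-0.3,-0.9,-49.8],"travel": [16,-19,55],"jaw": 0.4},{"twist": [-0.3,-0.9,-58],"travel": [16,-19,55],"jaw": 0.4},{"twist": [-0.3,-0.9,-66.3],"travel": [16,-19,55],"jaw": 0.4},{"twist": [-0.3,-0.9,-66.3],"travel": [16,-19,55],"jaw": 0.4},{"twist": [-0.3,-0.9,-66.3],"travel": [16,-19,55],"jaw": 0.4}])

```text
time: 7.15
tcp_pos: [481.9, -94.9, 150.2]
tcp_rot: [-3.141, 0.001, -1.531]
contact_force: [0.8, -0.0, -0.5]
width: 0.701
```

```bash
python3 - <<'E'
from h import *
shot('wrist','w2.png'); print(hexfit('w2.png',(482,-95)))
shot('top','t2.png')
im=cv2.imread('pics/w2.png');cv2.imwrite('pics/w2b.png',cv2.resize(im,(600,450)))
r=hexfit('w2.png',(482,-95)); rel(r[1],r[2],2,np.radians(270+r[3]))
E
```

```text
[  0.81 482.5  -96.     2.5 ]
now [481.9 -95.  150.2] [-3.141e+00  1.000e-03 -1.530e+00] travel [  1.  -0. 148.] twist [-0.   0.  -0.1]
```

View pics/w2b.png

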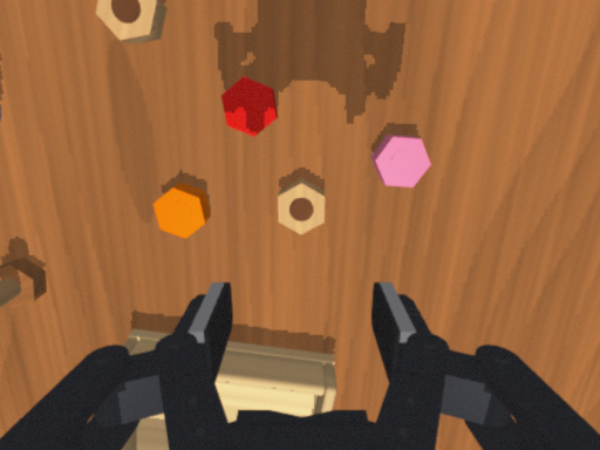

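The wooden nut at (301,208) lies centred between the jaws, with its flats square to them. Now I'll grasp it.

Call:
apply_moves(series=[{"twist": [0,0,0],"travel": [1,0,45],"jaw": 0.4},{"twist": [0,0,0],"travel": [1,0,90],"jaw": 0.4},{"twist": [0,0,0],"travel": [1,0,125],"jaw": 0.4},{"twist": [0,0,0],"travel": [1,0,142],"jaw": 0.4},{"twist": [0,0,0],"travel": [1,0,147],"jaw": 0.4},{"twist": [0,0,0],"travel": [1,0,147],"jaw": -0.3},{"twist": [0,0,0],"travel": [1,0,147],"jaw": -0.6},{"twist": [0,0,0],"travel": [1,0,147],"jaw": -0.6},{"twist": [0,0,0],"travel": [1,0,147],"jaw": -0.6}], grip_force=40)

```text
time: 8.15
tcp_pos: [483.1, -96.3, 4.3]
tcp_rot: [-3.139, -0.0, -1.53]
contact_force: [0.6, -0.4, -0.1]
width: 0.41
```

```bash
cat >> h.py <<'E'
RIG=np.array([554.2,179.]);RY=-.105
def rig(x,y): return RIG+np.array([[np.cos(RY),-np.sin(RY)],[np.sin(RY),np.cos(RY)]])@[x,y]
E
python3 - <<'E'
from h import *
s=env.get_state();print(s['width']*85,s['contact_force'],s['tcp_pos'])
print(rig(-32,90)); rel(*rig(-32,90),230,np.radians(264)); rel(*rig(-32,90),108,np.radians(264))
E
```

```text
34.829172526304966 [ 0.56074806 -0.37223584 -0.14500939] [483.12269182 -96.27902664   4.32717517]
[531.80888319 271.85816005]
now [483.1 -96.3   4.3] [-3.139 -0.    -1.53 ] travel [-366.  -64. -226.] twist [-0.2 -0.   8.3]
now [483.1 -96.3   4.3] [-3.139 -0.    -1.53 ] travel [-366.  -64. -104.] twist [-0.2 -0.   8.3]
```

Call:
apply_moves(series=[{"twist": [0,0,0],"travel": [0,0,-45],"jaw": -0.6},{"twist": [0,0,0],"travel": [0,0,-90],"jaw": -0.6},{"twist": [0,0,2],"travel": [-25,-4,-130],"jaw": -0.6},{"twist": [0,0,4],"travel": [-60,-10,-165],"jaw": -0.6},{"twist": [0,0,6],"travel": [-102,-18,-190],"jaw": -0.6},{"twist": [0,0,8],"travel": [-145,-26,-210],"jaw": -0.6},{"twist": [0,0,8.3],"travel": [-190,-34,-220],"jaw": -0.6},{"twist": [0,0,8.3],"travel": [-237,-42,-226],"jaw": -0.6},{"twist": [0,0,8.3],"travel": [-285,-50,-226],"jaw": -0.6},{"twist": [0,0,8.3],"travel": [-330,-58,-226],"jaw": -0.6}])

```text
time: 9.15
tcp_pos: [527.1, 238.1, 231.5]
tcp_rot: [-3.137, 0.001, -1.674]
contact_force: [1.4, -0.4, -0.3]
width: 0.412
```

```bash
python3 - <<'E'
from h import *
s=env.get_state();print(s['width']*85,s['contact_force'],s['tcp_pos'])
rel(*rig(-32,90),104,np.radians(264))
E
```

```text
35.057083158119816 [ 1.41499571 -0.39226229 -0.26794542] [527.10112998 238.14724594 231.50475659]
now [527.1 238.1 231.5] [-3.137e+00  1.000e-03 -1.674e+00] travel [-34.  -1. 128.] twist [-0.3  0.1  0.1]
```

Call:
apply_moves(series=[{"twist": [0,0,0],"travel": [-30,-1,10],"jaw": -0.6},{"twist": [0,0,0],"travel": [-34,-1,45],"jaw": -0.6},{"twist": [0,0,0],"travel": [-34,-1,85],"jaw": -0.6},{"twist": [0,0,0],"travel": [-34,-1,112],"jaw": -0.6},{"twist": [0,0,0],"travel": [-34,-1,124],"jaw": -0.6},{"twist": [0,0,0],"travel": [-34,-1,127],"jaw": -0.6},{"twist": [0,0,0],"travel": [-34,-1,127],"jaw": -0.6}])

```text
time: 9.85
tcp_pos: [532.8, 272.0, 105.5]
tcp_rot: [-3.136, 0.001, -1.675]
contact_force: [0.2, 0.0, 0.1]
width: 0.407
```

Call:
apply_moves(series=[{"twist": [0,0,0],"travel": [0,0,0],"jaw": -0.1},{"twist": [0,0,0],"travel": [0,0,0],"jaw": 0.05},{"twist": [0,0,0],"travel": [0,0,0],"jaw": 0.05},{"twist": [0,0,0],"travel": [0,0,-30],"jaw": 0.05},{"twist": [0,0,0],"travel": [0,0,-75],"jaw": 0.05},{"twist": [0,0,0],"travel": [0,0,-120],"jaw": 0.1},{"twist": [0,0,0],"travel": [40,0,-130],"jaw": 0.4},{"twist": [0,0,0],"travel": [85,0,-130],"jaw": 0.4},{"twist": [0,0,0],"travel": [130,0,-130],"jaw": 0.4},{"twist": [0,0,0],"travel": [178,0,-130],"jaw": 0.4}])

```text
time: 10.85
tcp_pos: [513.7, 93.6, 236.2]
tcp_rot: [-3.134, 0.002, -1.674]
contact_force: [0.9, -0.8, -0.4]
width: 0.702
```

```bash
python3 - <<'E'
from h import *
rel(602,-228,150,np.radians(252.5))
E
```

```text
now [513.7  93.6 236.2] [-3.134e+00  2.000e-03 -1.674e+00] travel [ 311. -120.   87.] twist [-0.4  0.1 11.6]
```

Call:
apply_moves(series=[{"twist": [0,0,2],"travel": [42,-16,8],"jaw": 0.4},{"twist": [0,0,4],"travel": [84,-32,16],"jaw": 0.4},{"twist": [0,0,6],"travel": [126,-48,26],"jaw": 0.4},{"twist": [0,0,8],"travel": [168,-65,38],"jaw": 0.4},{"twist": [-0.2,0,10],"travel": [210,-81,50],"jaw": 0.4},{"twist": [-0.4,0,11.6],"travel": [250,-97,62],"jaw": 0.4},{"twist": [-0.4,0,11.6],"travel": [285,-110,75],"jaw": 0.4},{"twist": [-0.4,0,11.6],"travel": [311,-120,87],"jaw": 0.4},{"twist": [-0.4,0,11.6],"travel": [311,-120,87],"jaw": 0.4},{"twist": [-0.4,0,11.6],"travel": [311,-120,87],"jaw": 0.4}])

```text
time: 11.85
tcp_pos: [601.6, -228.3, 149.5]
tcp_rot: [3.141, 0.003, -1.877]
contact_force: [-1.1, 0.7, 1.1]
width: 0.701
```

```bash
python3 - <<'E'
from h import *
shot('wrist','w3.png'); r=hexfit('w3.png',(602,-228)); print(r)
print([hexfit('w3.png',g) for g in ((581,-322),(468,-305))])
a=r[3]+ (180 if r[3]>30 else 210-0) ; rel(r[1],r[2],3,np.radians(90+120+r[3] if r[3]>20 else 270+r[3]))
s=env.get_state();
E
```

```text
[   0.81  602.5  -229.     42.5 ]
[array([   0.96,  582.  , -323.  ,   25.  ]), array([   0.74,  469.  , -305.5 ,   27.5 ])]
now [ 601.8 -227.5  150. ] [-3.141e+00  3.000e-03 -1.876e+00] travel [  2.  -1. 147.] twist [-0.   0.2  0. ]
```

Call:
apply_moves(series=[{"twist": [0,0,0],"travel": [1,-1,45],"jaw": 0.4},{"twist": [0,0,0],"travel": [1,-1,90],"jaw": 0.4},{"twist": [0,0,0],"travel": [1,-1,125],"jaw": 0.4},{"twist": [0,0,0],"travel": [1,-1,142],"jaw": 0.4},{"twist": [0,0,0],"travel": [1,-1,147],"jaw": 0.4},{"twist": [0,0,0],"travel": [1,-1,147],"jaw": -0.3},{"twist": [0,0,0],"travel": [1,-1,147],"jaw": -0.6},{"twist": [0,0,0],"travel": [1,-1,147],"jaw": -0.6},{"twist": [0,0,0],"travel": [1,-1,147],"jaw": -0.6}], grip_force=40)

```text
time: 12.8
tcp_pos: [604.3, -228.9, 5.1]
tcp_rot: [-3.137, 0.003, -1.876]
contact_force: [0.0, 0.5, 5.4]
width: 0.407
```

```bash
python3 - <<'E'
from h import *
s=env.get_state();print(s['width']*85,s['contact_force'],s['tcp_pos'])
rel(*rig(32,90),230,np.radians(264)); rel(*rig(32,-150),230,np.radians(264))
E
```

```text
34.5550108750379 [0.00597226 0.46233823 5.39495211] [ 604.25654656 -228.86847912    5.10315107]
now [ 604.3 -228.9    5.1] [-3.137e+00  3.000e-03 -1.876e+00] travel [-469.  156. -224.] twist [ -0.3   0.1 -11.5]
now [ 604.3 -228.9    5.1] [-3.137e+00  3.000e-03 -1.876e+00] travel [-234.  108. -225.] twist [ -0.3   0.1 -11.5]
```

Call:
apply_moves(series=[{"twist": [0,0,0],"travel": [0,0,-45],"jaw": -0.6},{"twist": [0,0,0],"travel": [0,0,-90],"jaw": -0.6},{"twist": [0,0,-2],"travel": [-25,8,-130],"jaw": -0.6},{"twist": [0,0,-4],"travel": [-60,20,-165],"jaw": -0.6},{"twist": [0,0,-6],"travel": [-100,33,-190],"jaw": -0.6},{"twist": [0,0,-8],"travel": [-142,47,-210],"jaw": -0.6},{"twist": [0,0,-10],"travel": [-186,62,-220],"jaw": -0.6},{"twist": [0,0,-11.5],"travel": [-232,77,-224],"jaw": -0.6},{"twist": [0,0,-11.5],"travel": [-278,92,-224],"jaw": -0.6},{"twist": [0,0,-11.5],"travel": [-324,108,-224],"jaw": -0.6}])

```text
time: 13.8
tcp_pos: [597.5, 114.0, 230.6]
tcp_rot: [-3.135, 0.002, -1.675]
contact_force: [1.0, 0.2, -0.7]
width: 0.414
```

```bash
python3 - <<'E'
from h import *
s=env.get_state();print(s['width']*85,s['contact_force'])
rel(*rig(32,90),105,np.radians(264))
E
```

```text
35.157989806924995 [ 1.00056131  0.20996882 -0.68303204]
now [597.5 114.  230.6] [-3.135e+00  2.000e-03 -1.675e+00] travel [-150.   19.  126.] twist [-0.4  0.1  0. ]
```

Call:
apply_moves(series=[{"twist": [0,0,0],"travel": [-45,5,0],"jaw": -0.6},{"twist": [0,0,0],"travel": [-90,11,0],"jaw": -0.6},{"twist": [0,0,0],"travel": [-130,16,0],"jaw": -0.6},{"twist": [-0.3,0,0],"travel": [-150,19,10],"jaw": -0.6},{"twist": [-0.3,0,0],"travel": [-150,19,45],"jaw": -0.6},{"twist": [-0.3,0,0],"travel": [-150,19,85],"jaw": -0.6},{"twist": [-0.3,0,0],"travel": [-150,19,112],"jaw": -0.6},{"twist": [-0.3,0,0],"travel": [-150,19,122],"jaw": -0.6},{"twist": [-0.3,0,0],"travel": [-150,19,125],"jaw": -0.6},{"twist": [-0.3,0,0],"travel": [-150,19,125],"jaw": -0.6}])

```text
time: 14.8
tcp_pos: [595.8, 265.2, 106.7]
tcp_rot: [-3.139, 0.003, -1.676]
contact_force: [-0.3, -0.5, -0.6]
width: 0.413
```

Call:
apply_moves(series=[{"twist": [0,0,0],"travel": [0,0,0],"jaw": -0.1},{"twist": [0,0,0],"travel": [0,0,0],"jaw": 0.05},{"twist": [0,0,0],"travel": [0,0,0],"jaw": 0.05},{"twist": [0,0,0],"travel": [0,0,-30],"jaw": 0.05},{"twist": [0,0,0],"travel": [0,0,-75],"jaw": 0.05},{"twist": [0,0,0],"travel": [0,0,-120],"jaw": 0.1},{"twist": [0,0,0],"travel": [40,0,-130],"jaw": 0.4},{"twist": [0,0,0],"travel": [85,0,-130],"jaw": 0.4},{"twist": [0,0,0],"travel": [130,0,-130],"jaw": 0.4},{"twist": [0,0,0],"travel": [178,0,-130],"jaw": 0.4}])

```text
time: 15.8
tcp_pos: [576.9, 86.7, 237.2]
tcp_rot: [-3.137, 0.003, -1.675]
contact_force: [1.1, -0.6, -0.5]
width: 0.7
```

```bash
python3 - <<'E'
from h import *
rel(582,-323,150,np.radians(235))
shot('wrist','w4.png')
E
```

```text
now [576.9  86.7 237.2] [-3.137e+00  3.000e-03 -1.675e+00] travel [407. -47.  86.] twist [-0.2  0.2 29. ]
```

Call:
apply_moves(series=[{"twist": [0,0,4],"travel": [45,-5,8],"jaw": 0.4},{"twist": [0,0,8],"travel": [90,-10,16],"jaw": 0.4},{"twist": [0,0,12],"travel": [136,-16,26],"jaw": 0.4},{"twist": [0,0,16],"travel": [182,-21,38],"jaw": 0.4},{"twist": [0,0,20],"travel": [228,-26,50],"jaw": 0.4},{"twist": [0,0,24],"travel": [273,-32,62],"jaw": 0.4},{"twist": [0,0,27],"travel": [318,-37,70],"jaw": 0.4},{"twist": [0,0,29],"travel": [360,-42,80],"jaw": 0.4},{"twist": [0,0,29],"travel": [395,-46,86],"jaw": 0.4},{"twist": [0,0,29],"travel": [407,-47,86],"jaw": 0.4}])

```text
time: 16.85
tcp_pos: [577.3, -334.3, 151.8]
tcp_rot: [-3.137, -0.002, -2.192]
contact_force: [-0.2, 0.4, -1.0]
width: 0.7
```

Call:
apply_moves(series=[{"twist": [0,0,0],"travel": [0,0,0],"jaw": 0.4}])

```text
time: 16.95
tcp_pos: [577.3, -335.7, 152.0]
tcp_rot: [-3.136, -0.002, -2.194]
contact_force: [1.0, 0.0, -0.6]
width: 0.697
```

```bash
python3 - <<'E'
from h import *
shot('wrist','w5.png'); r=hexfit('w5.png',(582,-323)); print(r, hexfit('w5.png',(469,-305)))
rel(r[1],r[2],3,np.radians(210+r[3]))
E
```

```text
[   0.78  581.5  -323.5    25.  ] [   0.74  468.5  -306.5    30.  ]
now [ 577.3 -334.9  152. ] [-3.136e+00 -2.000e-03 -2.193e+00] travel [-12.   4. 149.] twist [-0.3 -0.1 -0.7]
```

Call:
apply_moves(series=[{"twist": [0,0,-0.7],"travel": [-12,4,30],"jaw": 0.4},{"twist": [0,0,-0.7],"travel": [-12,4,70],"jaw": 0.4},{"twist": [0,0,-0.7],"travel": [-12,4,105],"jaw": 0.4},{"twist": [0,0,-0.7],"travel": [-12,4,130],"jaw": 0.4},{"twist": [0,0,-0.7],"travel": [-12,4,145],"jaw": 0.4},{"twist": [0,0,-0.7],"travel": [-12,4,149],"jaw": 0.4},{"twist": [0,0,-0.7],"travel": [-12,4,149],"jaw": -0.3},{"twist": [0,0,-0.7],"travel": [-12,4,149],"jaw": -0.6},{"twist": [0,0,-0.7],"travel": [-12,4,149],"jaw": -0.6},{"twist": [0,0,-0.7],"travel": [-12,4,149],"jaw": -0.6}], grip_force=40)

```text
time: 18.0
tcp_pos: [582.7, -324.0, 4.6]
tcp_rot: [-3.134, -0.001, -2.181]
contact_force: [0.6, 1.8, 3.5]
width: 0.411
```

```bash
python3 - <<'E'
from h import *
s=env.get_state();print(s['width']*85,s['contact_force'],s['tcp_pos'])
rel(*rig(-32,40),232,np.radians(264)); rel(*rig(-20,-100),232,np.radians(264))
E
```

```text
34.94882253444037 [0.63329407 1.80812118 3.52601797] [ 582.68968381 -323.99817485    4.58006975]
now [ 582.7 -324.     4.6] [-3.134e+00 -1.000e-03 -2.181e+00] travel [-415.  357. -231.] twist [ -0.4  -0.2 -29. ]
now [ 582.7 -324.     4.6] [-3.134e+00 -1.000e-03 -2.181e+00] travel [-298.  279. -230.] twist [ -0.4  -0.2 -29. ]
```

Call:
apply_moves(series=[{"twist": [0,0,0],"travel": [0,0,-45],"jaw": -0.6},{"twist": [0,0,0],"travel": [0,0,-90],"jaw": -0.6},{"twist": [0,0,-3],"travel": [-20,18,-130],"jaw": -0.6},{"twist": [0,0,-7],"travel": [-45,40,-165],"jaw": -0.6},{"twist": [0,0,-11],"travel": [-75,65,-190],"jaw": -0.6},{"twist": [0,0,-15],"travel": [-105,91,-210],"jaw": -0.6},{"twist": [0,0,-19],"travel": [-138,119,-220],"jaw": -0.6},{"twist": [0,0,-23],"travel": [-172,148,-228],"jaw": -0.6},{"twist": [0,0,-27],"travel": [-207,178,-230],"jaw": -0.6},{"twist": [0,0,-29],"travel": [-243,209,-230],"jaw": -0.6}])

```text
time: 19.0
tcp_pos: [549.5, -2.4, 233.8]
tcp_rot: [-3.133, -0.005, -1.674]
contact_force: [0.1, 0.7, -0.7]
width: 0.409
```

```bash
python3 - <<'E'
from h import *
s=env.get_state();print(s['width']*85,s['contact_force'])
rel(*rig(-32,40),108,np.radians(264))
E
```

```text
34.765656856999016 [ 0.06368298  0.66012334 -0.67438183]
now [549.5  -2.4 233.8] [-3.133 -0.005 -1.674] travel [-222.   47.  124.] twist [-0.5 -0.3  0.1]
```

Call:
apply_moves(series=[{"twist": [0,0,0],"travel": [-42,9,0],"jaw": -0.6},{"twist": [0,0,0],"travel": [-88,19,0],"jaw": -0.6},{"twist": [0,0,0],"travel": [-134,28,0],"jaw": -0.6},{"twist": [-0.3,-0.3,0],"travel": [-178,38,0],"jaw": -0.6},{"twist": [-0.5,-0.3,0],"travel": [-210,45,0],"jaw": -0.6},{"twist": [-0.5,-0.3,0],"travel": [-222,47,20],"jaw": -0.6},{"twist": [-0.5,-0.3,0],"travel": [-222,47,60],"jaw": -0.6},{"twist": [-0.5,-0.3,0],"travel": [-222,47,95],"jaw": -0.6},{"twist": [-0.5,-0.3,0],"travel": [-222,47,116],"jaw": -0.6},{"twist": [-0.5,-0.3,0],"travel": [-222,47,123],"jaw": -0.6}])

```text
time: 20.0
tcp_pos: [524.4, 221.9, 106.9]
tcp_rot: [3.137, -0.002, -1.674]
contact_force: [-4.7, -0.2, 9.9]
width: 0.406
```

Call:
apply_moves(series=[{"twist": [0,0,0],"travel": [0,0,0],"jaw": -0.6},{"twist": [0,0,0],"travel": [0,0,0],"jaw": -0.1},{"twist": [0,0,0],"travel": [0,0,0],"jaw": 0.05},{"twist": [0,0,0],"travel": [0,0,0],"jaw": 0.05},{"twist": [0,0,0],"travel": [0,0,-30],"jaw": 0.05},{"twist": [0,0,0],"travel": [0,0,-75],"jaw": 0.05},{"twist": [0,0,0],"travel": [0,0,-120],"jaw": 0.1},{"twist": [0,0,0],"travel": [40,0,-130],"jaw": 0.4},{"twist": [0,0,0],"travel": [85,0,-130],"jaw": 0.4},{"twist": [0,0,0],"travel": [130,0,-130],"jaw": 0.4}])

```text
time: 21.0
tcp_pos: [512.5, 91.8, 238.8]
tcp_rot: [3.141, -0.001, -1.672]
contact_force: [-0.1, 0.3, -0.7]
width: 0.698
```

```bash
python3 - <<'E'
from h import *
rel(468,-305.5,150,np.radians(240))
shot('top','t3.png');shot('wrist','w6.png')
a=cv2.resize(cv2.imread('pics/t3.png')[120:280,80:400],(800,400),interpolation=cv2.INTER_CUBIC);cv2.imwrite('pics/t3b.png',a)
E
```

```text
now [512.5  91.8 238.8] [ 3.141e+00 -1.000e-03 -1.672e+00] travel [400.   4.  89.] twist [ 0.  -0.1 24.2]
```

View pics/t3b.png

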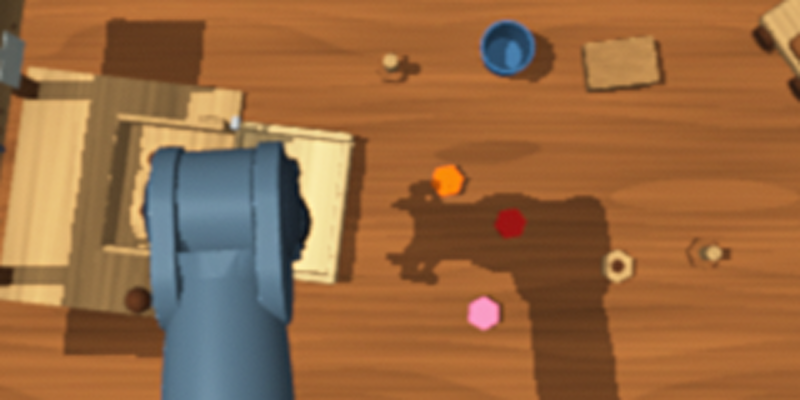

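The table is tidy and one nut remains at crop pixel (619,266). I'll fetch it.

Call:
apply_moves(series=[{"twist": [0,0,4],"travel": [45,0,8],"jaw": 0.4},{"twist": [0,0,8],"travel": [90,1,16],"jaw": 0.4},{"twist": [0,0,12],"travel": [136,1,26],"jaw": 0.4},{"twist": [0,0,16],"travel": [182,2,38],"jaw": 0.4},{"twist": [0,0,20],"travel": [228,2,50],"jaw": 0.4},{"twist": [0,0,24],"travel": [273,3,62],"jaw": 0.4},{"twist": [0,0,24.2],"travel": [318,3,70],"jaw": 0.4},{"twist": [0,0,24.2],"travel": [360,4,80],"jaw": 0.4},{"twist": [0,0,24.2],"travel": [388,4,86],"jaw": 0.4},{"twist": [0,0,24.2],"travel": [398,4,89],"jaw": 0.4}])

```text
time: 22.1
tcp_pos: [464.2, -309.5, 150.2]
tcp_rot: [3.141, -0.004, -2.105]
contact_force: [-0.3, 0.8, 0.5]
width: 0.696
```

Call:
apply_moves(series=[{"twist": [0,0,0],"travel": [0,0,0],"jaw": 0.4},{"twist": [0,0,0],"travel": [0,0,0],"jaw": 0.4}])

```text
time: 22.3
tcp_pos: [464.6, -308.6, 150.5]
tcp_rot: [3.141, -0.004, -2.104]
contact_force: [-0.3, 0.5, 0.4]
width: 0.701
```

```bash
python3 - <<'E'
from h import *
shot('wrist','w7.png'); r=hexfit('w7.png',(468,-306)); print(r)
rel(r[1],r[2],3,np.radians(210+r[3]))
E
```

```text
[   0.8  467.5 -306.5   30. ]
now [ 464.7 -308.2  150.6] [ 3.142 -0.004 -2.104] travel [ -3.  -2. 148.] twist [ 0.  -0.2 -0.5]
```

Call:
apply_moves(series=[{"twist": [0,0,-0.5],"travel": [-3,-2,35],"jaw": 0.4},{"twist": [0,0,-0.5],"travel": [-3,-2,75],"jaw": 0.4},{"twist": [0,0,-0.5],"travel": [-3,-2,110],"jaw": 0.4},{"twist": [0,0,-0.5],"travel": [-3,-2,135],"jaw": 0.4},{"twist": [0,0,-0.5],"travel": [-3,-2,145],"jaw": 0.4},{"twist": [0,0,-0.5],"travel": [-3,-2,147],"jaw": 0.4},{"twist": [0,0,-0.5],"travel": [-3,-2,147],"jaw": -0.3},{"twist": [0,0,-0.5],"travel": [-3,-2,147],"jaw": -0.6},{"twist": [0,0,-0.5],"travel": [-3,-2,147],"jaw": -0.6},{"twist": [0,0,-0.5],"travel": [-3,-2,147],"jaw": -0.6}], grip_force=40)

```text
time: 23.35
tcp_pos: [469.2, -308.2, 5.5]
tcp_rot: [-3.138, -0.004, -2.095]
contact_force: [-0.1, 1.1, 6.4]
width: 0.412
```

```bash
python3 - <<'E'
from h import *
s=env.get_state();print(s['width']*85,s['contact_force'],s['tcp_pos'])
rel(*rig(32,40),232,np.radians(264))
E
```

```text
35.0571776276034 [-0.10408091  1.08148074  6.42968984] [ 469.20771156 -308.16829034    5.52086827]
now [ 469.2 -308.2    5.5] [-3.138 -0.004 -2.095] travel [-513.  156. -229.] twist [ -0.2  -0.3 -24. ]
```

Call:
apply_moves(series=[{"twist": [0,0,0],"travel": [0,0,-45],"jaw": -0.6},{"twist": [0,0,0],"travel": [0,0,-90],"jaw": -0.6},{"twist": [0,0,-3],"travel": [-25,8,-130],"jaw": -0.6},{"twist": [0,0,-6],"travel": [-60,18,-165],"jaw": -0.6},{"twist": [0,0,-9],"travel": [-100,30,-190],"jaw": -0.6},{"twist": [0,0,-13],"travel": [-142,43,-210],"jaw": -0.6},{"twist": [0,0,-17],"travel": [-186,57,-220],"jaw": -0.6},{"twist": [0,0,-20],"travel": [-232,71,-229],"jaw": -0.6},{"twist": [0,0,-23],"travel": [-278,85,-229],"jaw": -0.6},{"twist": [0,0,-24],"travel": [-324,99,-229],"jaw": -0.6}])

```text
time: 24.35
tcp_pos: [545.9, 24.9, 234.1]
tcp_rot: [-3.138, -0.005, -1.675]
contact_force: [1.0, -0.3, -1.3]
width: 0.411
```

```bash
python3 - <<'E'
from h import *
s=env.get_state();print(s['width']*85,s['contact_force'])
rel(*rig(32,40),110,np.radians(264))
E
```

```text
34.952483062957164 [ 0.97448468 -0.31451717 -1.32158042]
now [545.9  24.9 234.1] [-3.138 -0.005 -1.675] travel [-195.  -24.  123.] twist [-0.2 -0.3  0. ]
```

Call:
apply_moves(series=[{"twist": [0,0,0],"travel": [-42,-5,0],"jaw": -0.6},{"twist": [0,0,0],"travel": [-88,-11,0],"jaw": -0.6},{"twist": [0,0,0],"travel": [-134,-17,0],"jaw": -0.6},{"twist": [0,-0.3,0],"travel": [-175,-22,0],"jaw": -0.6},{"twist": [0,-0.3,0],"travel": [-192,-24,0],"jaw": -0.6},{"twist": [0,-0.3,0],"travel": [-194,-24,20],"jaw": -0.6},{"twist": [0,-0.3,0],"travel": [-194,-24,60],"jaw": -0.6},{"twist": [0,-0.3,0],"travel": [-194,-24,95],"jaw": -0.6},{"twist": [0,-0.3,0],"travel": [-194,-24,115],"jaw": -0.6},{"twist": [0,-0.3,0],"travel": [-194,-24,122],"jaw": -0.6}])

```text
time: 25.35
tcp_pos: [588.4, 214.0, 108.5]
tcp_rot: [3.141, -0.002, -1.675]
contact_force: [0.2, 1.1, -0.1]
width: 0.407
```

Call:
apply_moves(series=[{"twist": [0,0,0],"travel": [0,0,0],"jaw": -0.6},{"twist": [0,0,0],"travel": [0,0,0],"jaw": -0.1},{"twist": [0,0,0],"travel": [0,0,0],"jaw": 0.05},{"twist": [0,0,0],"travel": [0,0,0],"jaw": 0.05},{"twist": [0,0,0],"travel": [0,0,-30],"jaw": 0.05},{"twist": [0,0,0],"travel": [0,0,-75],"jaw": 0.05},{"twist": [0,0,0],"travel": [0,0,-120],"jaw": 0.1},{"twist": [0,0,0],"travel": [40,0,-150],"jaw": 0.1},{"twist": [0,0,0],"travel": [85,0,-170],"jaw": -0.5},{"twist": [0,0,0],"travel": [130,0,-190],"jaw": -1}])

```text
time: 26.35
tcp_pos: [575.3, 84.1, 301.3]
tcp_rot: [-3.139, -0.001, -1.674]
contact_force: [1.5, -0.3, -0.3]
width: 0.22
```

```bash
python3 - <<'E'
from h import *
shot('wrist','w8.png');im=cv2.imread('pics/w8.png');cv2.imwrite('pics/w8b.png',cv2.resize(im,(640,480)))
rel(*rig(-133,112),300,np.radians(264)); rel(*rig(-133,112),190,np.radians(264))
E
```

```text
now [575.9  77.1 304.9] [-3.134 -0.007 -1.681] travel [-210.  166.    2.] twist [-0.5 -0.4 -0.3]
now [575.9  77.1 304.9] [-3.134 -0.007 -1.681] travel [-211.  167.  112.] twist [-0.5 -0.4 -0.3]
```

View pics/w8b.png

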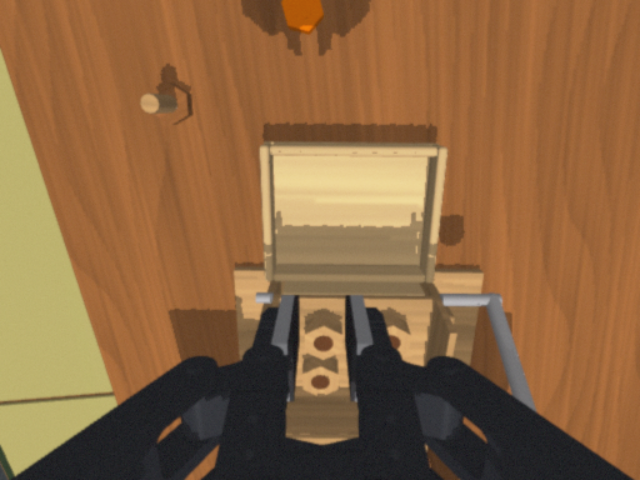

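Three nuts show in the bin at (323,343), (321,383) and (395,343). The fourth is hidden by a finger, and the tray looks flush. I'll go to the lever and check the bin and tray from the top camera on the way.

Call:
apply_moves(series=[{"twist": [0,0,0],"travel": [-33,26,0],"jaw": -1},{"twist": [0,0,0],"travel": [-70,55,0],"jaw": -1},{"twist": [0,0,0],"travel": [-107,85,0],"jaw": -1},{"twist": [-0.3,-0.3,-0.3],"travel": [-144,114,0],"jaw": -1},{"twist": [-0.5,-0.4,-0.3],"travel": [-180,143,2],"jaw": -1},{"twist": [-0.5,-0.4,-0.3],"travel": [-204,162,2],"jaw": -1},{"twist": [-0.5,-0.4,-0.3],"travel": [-210,166,2],"jaw": -1},{"twist": [-0.5,-0.4,-0.3],"travel": [-210,166,2],"jaw": -1},{"twist": [-0.5,-0.4,-0.3],"travel": [-210,166,2],"jaw": -1}])

```text
time: 27.3
tcp_pos: [434.6, 303.5, 300.5]
tcp_rot: [-3.141, 0.0, -1.676]
contact_force: [-0.4, -0.2, -0.3]
width: -0.0
```

```bash
python3 - <<'E'
from h import *
shot('top','t4.png')
a=cv2.resize(cv2.imread('pics/t4.png')[140:250,100:250],(792,581),interpolation=cv2.INTER_CUBIC)
cv2.imwrite('pics/t4b.png',a)
rel(*rig(-133,112),190,np.radians(264))
E
```

```text
now [434.8 303.2 300.4] [ 3.141  0.    -1.677] travel [ -1.   1. 110.] twist [ 0.   0.  -0.1]
```

View pics/t4b.png

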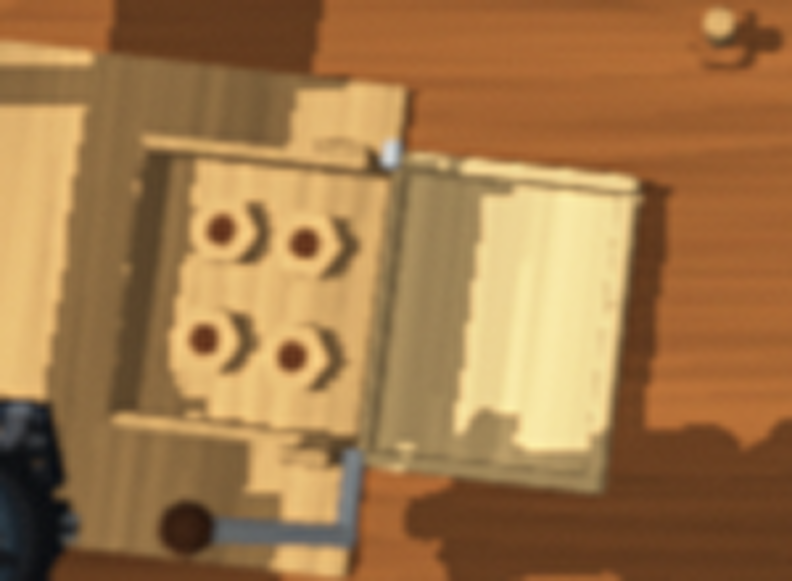

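All four nuts are in the bin at (222,230), (304,243), (205,340) and (292,355). Next is the tray pose, from its front corners at (641,180) and (604,493).

```bash
python3 - <<'E'
from h import *
def p(uv,z): 
    w=px2w('t4.png',np.array(uv)/5.28+np.array([100,140])-.4,z)[0]; c,s=np.cos(RY),np.sin(RY); d=w[:2]-RIG; return np.round([c*d[0]+s*d[1],-s*d[0]+c*d[1]],1)
print('tray front top corners rig',p((640,181),45),p((604,492),45)); print('back-near',p((366,465),45),'back far',p((403,158),45))
print('stand',p((409,88),12),p((348,576),12))
E
```

```text
tray front top corners rig [  94.1 -136.8] [ -92.3 -136.2]
back-near [-91.5   5.8] back far [92.6  5.7]
stand [138.9  12.2] [-159.7   13.7]
```

Call:
apply_moves(series=[{"twist": [0,0,0],"travel": [-1,1,40],"jaw": -1},{"twist": [0,0,0],"travel": [-1,1,80],"jaw": -1},{"twist": [0,0,0],"travel": [-1,1,102],"jaw": -1},{"twist": [0,0,0],"travel": [-1,1,110],"jaw": -1},{"twist": [0,0,0],"travel": [-1,1,110],"jaw": -1}])

```text
time: 27.85
tcp_pos: [433.9, 303.1, 189.6]
tcp_rot: [3.14, -0.001, -1.679]
contact_force: [-0.1, 0.4, -0.1]
width: 0.0
```

The tray's front edge is at rig y = -136.5 with the ends within 0.6 mm of each other, so it is flush, and it is centred to about 1 mm. Now I'll push the lever slowly.

Call:
apply_moves(series=[{"twist": [0,0,0],"travel": [8,0,0],"jaw": -1},{"twist": [0,0,0],"travel": [15,0,0],"jaw": -1},{"twist": [0,0,0],"travel": [22,0,0],"jaw": -1},{"twist": [0,0,0],"travel": [29,0,0],"jaw": -1},{"twist": [0,0,0],"travel": [36,0,0],"jaw": -1},{"twist": [0,0,0],"travel": [43,0,0],"jaw": -1},{"twist": [0,0,0],"travel": [50,0,0],"jaw": -1},{"twist": [0,0,0],"travel": [57,0,0],"jaw": -1},{"twist": [0,0,0],"travel": [64,0,0],"jaw": -1},{"twist": [0,0,0],"travel": [71,0,0],"jaw": -1}])

```text
time: 28.85
tcp_pos: [428.4, 234.8, 192.8]
tcp_rot: [-3.138, 0.007, -1.678]
contact_force: [-0.6, 7.1, 5.2]
width: 0.003
```

Call:
apply_moves(series=[{"twist": [0,0,0],"travel": [7,0,0],"jaw": -1},{"twist": [0,0,0],"travel": [14,0,0],"jaw": -1},{"twist": [0,0,0],"travel": [21,0,0],"jaw": -1},{"twist": [0,0,0],"travel": [28,0,0],"jaw": -1},{"twist": [0,0,0],"travel": [35,0,-1],"jaw": -1},{"twist": [0,0,0],"travel": [42,0,-2],"jaw": -1},{"twist": [0,0,0],"travel": [49,0,-2],"jaw": -1},{"twist": [0,0,0],"travel": [56,0,-2],"jaw": -1},{"twist": [0,0,0],"travel": [62,0,-2],"jaw": -1},{"twist": [0,0,0],"travel": [67,0,-2],"jaw": -1}])

```text
time: 29.85
tcp_pos: [422.4, 169.8, 195.8]
tcp_rot: [-3.136, 0.013, -1.677]
contact_force: [1.0, 7.1, -0.7]
width: 0.004
```

Call:
apply_moves(series=[{"twist": [0,0,0],"travel": [5,0,0],"jaw": -1},{"twist": [0,0,0],"travel": [10,0,0],"jaw": -1},{"twist": [0,0,0],"travel": [15,0,0],"jaw": -1},{"twist": [0,0,0],"travel": [19,0,0],"jaw": -1},{"twist": [0,0,0],"travel": [22,0,0],"jaw": -1},{"twist": [0,0,0],"travel": [24,0,0],"jaw": -1}])

```text
time: 30.45
tcp_pos: [420.8, 148.0, 196.2]
tcp_rot: [-3.134, 0.02, -1.677]
contact_force: [2.6, 8.3, -7.2]
width: 0.002
```

Call:
apply_moves(series=[{"twist": [0,0,0],"travel": [2,0,0],"jaw": -1},{"twist": [0,0,0],"travel": [4,0,0],"jaw": -1},{"twist": [0,0,0],"travel": [4,0,0],"jaw": -1}])

```text
time: 30.75
tcp_pos: [421.0, 146.0, 196.7]
tcp_rot: [-3.133, 0.026, -1.676]
contact_force: [2.2, 8.5, -5.1]
width: 0.001
```

Call:
apply_moves(series=[{"twist": [0,0,0],"travel": [3,0,0],"jaw": -1},{"twist": [0,0,0],"travel": [6,0,0],"jaw": -1},{"twist": [0,0,0],"travel": [6,0,0],"jaw": -1}])

```text
time: 31.05
tcp_pos: [421.1, 144.8, 197.0]
tcp_rot: [-3.133, 0.04, -1.674]
contact_force: [4.2, 18.1, -10.4]
width: 0.002
```

Call:
apply_moves(series=[{"twist": [0,0,0],"travel": [3,0,0],"jaw": -1},{"twist": [0,0,0],"travel": [6,0,0],"jaw": -1},{"twist": [0,0,0],"travel": [6,0,0],"jaw": -1}])

```text
time: 31.35
tcp_pos: [421.0, 144.7, 197.2]
tcp_rot: [-3.133, 0.056, -1.672]
contact_force: [3.4, 20.1, -12.1]
width: -0.0
```

At the stop: the force jumped to 20 N with no further travel. I'll hold there briefly and look.

Call:
apply_moves(series=[{"twist": [0,0,0],"travel": [5,0,0],"jaw": -1},{"twist": [0,0,0],"travel": [5,0,0],"jaw": -1},{"twist": [0,0,0],"travel": [5,0,0],"jaw": -1},{"twist": [0,0,0],"travel": [5,0,0],"jaw": -1},{"twist": [0,0,0],"travel": [5,0,0],"jaw": -1}])

```text
time: 31.85
tcp_pos: [421.0, 145.0, 197.4]
tcp_rot: [-3.133, 0.071, -1.669]
contact_force: [3.9, 18.2, -10.3]
width: 0.004
```

```bash
python3 - <<'E'
from h import *
shot('top','t5.png');shot('side','s5.png');print(env.get_state()['contact_force'])
a=cv2.resize(cv2.imread('pics/t5.png')[140:240,130:240],(440,400),interpolation=cv2.INTER_CUBIC)
b=cv2.resize(cv2.imread('pics/s5.png')[130:240,150:250],(360,400),interpolation=cv2.INTER_CUBIC)
cv2.imwrite('pics/m5.png',np.hstack([a,b]))
E
```

```text
[ 3.16722385 18.23241745 -9.88332555]
```

View pics/m5.png

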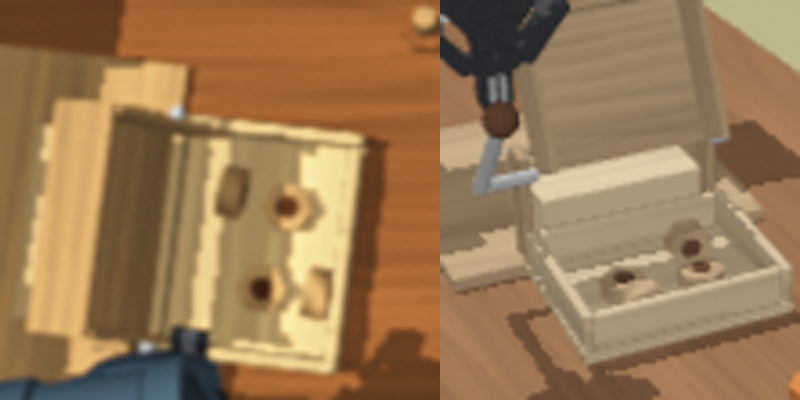

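All four nuts are in the tray: (232,190), (293,205), (262,290) and (317,292) in the left panel. I'll ease the lever back.

```bash
python3 - <<'E'
from h import *
rel(*rig(-133,-40),195,np.radians(264));rel(*rig(-133,112),192,np.radians(264))
E
```

```text
now [421.1 145.  197.4] [-3.133  0.071 -1.669] travel [-8.  4.  3.] twist [-0.5  4.   0.4]
now [421.1 145.  197.4] [-3.133  0.071 -1.669] travel [-159.    3.   17.] twist [-0.5  4.   0.4]
```

Call:
apply_moves(series=[{"twist": [0,1,0],"travel": [-8,1,3],"jaw": -1},{"twist": [0,2,0],"travel": [-18,1,4],"jaw": -1},{"twist": [-0.5,3,0],"travel": [-28,1,5],"jaw": -1},{"twist": [-0.5,4,0],"travel": [-38,2,6],"jaw": -1},{"twist": [-0.5,4,0],"travel": [-48,2,7],"jaw": -1},{"twist": [-0.5,4,0],"travel": [-58,2,8],"jaw": -1},{"twist": [-0.5,4,0],"travel": [-68,2,9],"jaw": -1},{"twist": [-0.5,4,0],"travel": [-78,2,10],"jaw": -1},{"twist": [-0.5,4,0],"travel": [-88,2,11],"jaw": -1},{"twist": [-0.5,4,0],"travel": [-98,2,12],"jaw": -1}])

```text
time: 32.95
tcp_pos: [428.4, 243.9, 191.8]
tcp_rot: [3.14, 0.0, -1.669]
contact_force: [-0.0, 2.9, -1.2]
width: 0.003
```

```bash
python3 - <<'E'
from h import *
rel(*rig(-133,114),192,np.radians(264))
E
```

```text
now [428.4 243.9 191.8] [ 3.14   0.    -1.669] travel [-63.   1.  -0.] twist [0.1 0.  0.4]
```

Call:
apply_moves(series=[{"twist": [0,0,0],"travel": [-10,0,0],"jaw": -1},{"twist": [0,0,0],"travel": [-20,0,0],"jaw": -1},{"twist": [0,0,0],"travel": [-30,0,0],"jaw": -1},{"twist": [0,0,0],"travel": [-40,0,0],"jaw": -1},{"twist": [0,0,0],"travel": [-52,1,0],"jaw": -1},{"twist": [0,0,0],"travel": [-63,1,0],"jaw": -1},{"twist": [0,0,0],"travel": [-63,1,-10],"jaw": -1},{"twist": [0,0,0],"travel": [-63,1,-50],"jaw": -1},{"twist": [0,0,0],"travel": [-63,1,-95],"jaw": -1},{"twist": [0,0,0],"travel": [-63,1,-120],"jaw": -1}])

```text
time: 33.95
tcp_pos: [434.5, 306.6, 316.2]
tcp_rot: [-3.139, 0.002, -1.669]
contact_force: [1.0, 0.0, -0.9]
width: -0.0
```

Call:
apply_moves(series=[{"twist": [0,0,0],"travel": [10,-30,0],"jaw": -1},{"twist": [0,0,0],"travel": [20,-65,0],"jaw": -1},{"twist": [0,0,0],"travel": [30,-95,0],"jaw": -1},{"twist": [0,0,0],"travel": [30,-100,0],"jaw": -1},{"twist": [0,0,0],"travel": [30,-100,0],"jaw": -1}])

```text
time: 34.45
tcp_pos: [531.6, 266.2, 316.5]
tcp_rot: [-3.139, 0.002, -1.671]
contact_force: [-0.0, -0.2, -0.2]
width: 0.0
```

```bash
python3 - <<'E'
from h import *
s=env.get_state();print(s['time'],s['tcp_pos'],s['contact_force'])
shot('top','t6.png');shot('side','s6.png')
a=cv2.resize(cv2.imread('pics/t6.png')[140:250,100:250],(545,400),interpolation=cv2.INTER_CUBIC)
b=cv2.resize(cv2.imread('pics/s6.png')[120:290,140:350],(494,400),interpolation=cv2.INTER_CUBIC)[:, :255]
cv2.imwrite('pics/m6.png',np.hstack([a,b]))
E
```

```text
34.45 [531.62469477 266.24521    316.45839948] [-0.03510333 -0.15928893 -0.19976512]
```

View pics/m6.png

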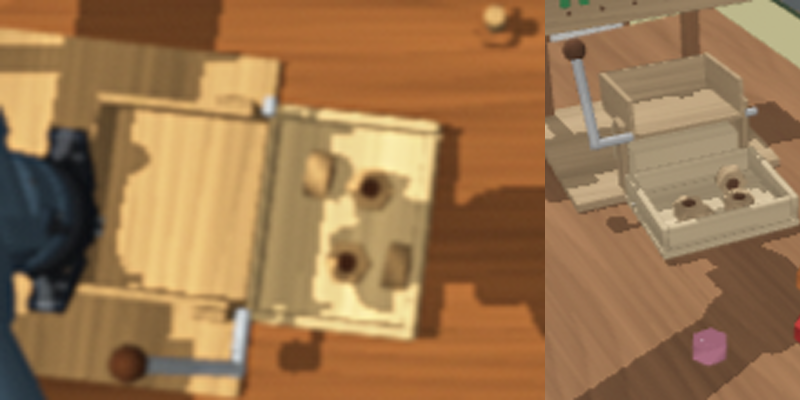

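The bin is back home and empty. All four nuts are in the tray at (320,172), (372,188), (347,262) and (397,266), and nothing else has moved. One last tray measurement, then I'll hand in.

```bash
python3 - <<'E'
from h import *
def p(uv,z): 
    w=px2w('t6.png',np.array(uv)/3.634+np.array([100,140])-.36,z)[0]; c,s=np.cos(RY),np.sin(RY); d=w[:2]-RIG; return np.round([c*d[0]+s*d[1],-s*d[0]+c*d[1]],1)
print(p((440,124),45),p((416,338),45),'knob',p((129,363),211))
A=cv2.imread('pics/t4.png').astype(int);B=cv2.imread('pics/t6.png').astype(int)
d=np.abs(A-B).max(2); print('edge diff front wall cols', d[165:240,215:224].mean())
g=lambda I:cv2.Canny(I.astype(np.uint8),60,160)[160:235,205:228]
print('phase shift front edge',cv2.phaseCorrelate(A[160:235,205:228].mean(2).astype(np.float32),B[160:235,205:228].mean(2).astype(np.float32)))
E
```

```text
[  94.4 -136.5] [ -91.8 -136.6] knob [-130.2   69.5]
edge diff front wall cols 18.247407407407408
phase shift front edge ((0.5445794915066653, 0.29186719893274216), 0.45085874027676054)
```

```bash
python3 - <<'E'
from bench import env
print(env.job_done())
E
```

```text
the job is handed in; nothing more can be done
None
```

The job is done and handed in at about 34.5 s of robot time. I used four wooden nuts, since only four were present.

1. **Tray:** I gripped its front wall, slid and turned it against the stand, and pressed until the force rose to 14 N.
2. **Nuts:** I put all four in the bin, and a top picture confirmed they were in before I tipped.
3. **Lever:** I pushed it until it stopped moving and the force rose to 20 N. I held it there briefly, then eased it back.

**Last checks:**
- The bin is home and empty, and all four nuts lie inside the tray, two of them on edge.
- The robot was raised clear of everything.
- The bolts, cup, box and coloured look-alikes were never touched.
- The tray's two front corners measured -136.5 and -136.6 mm from the tilt axis, where -138 is expected. That is flush within camera accuracy. It is centred to about 1 mm.

**Disagreements:**
- The knob measured about 4 mm beyond its computed home position, but it showed a similar offset (about 5 mm) before I touched the lever.
- An image comparison from before to after the tipping suggested a shift of about half a pixel (about 1.5 mm) at the tray's front. The corner measurements did not show it, and changed shadows probably explain it, so I left the tray alone.

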